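# Draw the orange cassette tray from the warming bin and switch the plate on

## Robot

A 7-joint arm with a two-finger parallel gripper is mounted at the origin on the work surface. World frame = base frame: x ahead of the robot, y to its left, z up, the work surface at z = 0. Lengths are in m, angles in rad, forces in N, time in s.
With the tool pointing down it reaches from about 0.425 to 1.025 m from the base axis. Payload 3.6 kg.
Tool frame: the origin (TCP) lies at the very end of the fingers, on their centre line; the grasp point (between the pads) lies arm.grip_point_offset behind it (arm.grip_point_offset is the distance from the TCP to the grasp point, in m); z points along the fingers, y is the line along which they close (so a half turn about z gives the same grasp; the last joint's range is limited). The gripper opens to 85 mm and grips with 20 to 120 N. Pads are 22 mm wide; open, the fingers measure 114 mm over their backs; the gripper's body (76 mm by 85 mm) begins 54 mm behind the grasp point. The pads swing forward as they close: fully open they stand 13 mm farther back than shut.
Start: joints at [1.062, 0.591, 0.048, 1.609, -0.033, 0.943, -0.034], TCP at [0.293, -0.663, 0.198] pointing down, gripper open.
Joint ranges: [-2.69, 2.69], [-0.47, 2.24], [-1.27, 1.36], [0.19, 2.51], [-1.53, 4.68], [0.08, 2.07], [-3.09, 3.09]. Speed limits (rad/s): [2.57, 2.57, 3.14, 3.14, 3.14, 3.14, 3.14].

## Interface

Orientations are given as a unit quaternion [w, x, y, z].
In Python, from station import arm, imaging, workorder gives the robot as it stands.
- The arm moves only by the tool step_arm, never from a script. Its argument "series" is a list of rows, each a list of 2 entries, a list of its own where there are three numbers: the shift along the tool's x, y, z in cm, then the turn about the tool's z in degrees. In form: [[[tx, ty, tz], turn], ...]. A call has 1 to 5 rows; each row is the pose to reach, as a shift and turn from the pose commanded when the call began, along the tool's axes at that moment; what a row does not reach only later rows make up. A row lasts 1/8 s, in which the tool goes at most 62.5 mm and 10.7 degrees, less where a joint would pass 70% of its speed; a pose out of reach is approached as far as the arm can. A call with a gripper value outside its range is refused whole. "jaw" is the opening, from 0 (shut) to 1 (fully open), set as the call begins (left out, the last holds). The fingers move at their own pace and stop on an object; "force" is the grip in N (left out, the last holds). Time passes only in rows, so rows that repeat a pose let the fingers close. It gives the time, the measured TCP pose, the force, the opening and the grip force at its end, in the units of the state.
- arm.get_state(): the state, without advancing time (a new reading comes with each control period).
- imaging.camera(name): name is "scene" or "top"; returns the picture (480x640x3 uint8, red, green, blue); there is no depth.
- imaging.camera_params(name): a dict with "fx", "fy", "cx", "cy" (pixels), "k1" (the pictures are not rectified: a ray, as slopes to the right and down, at radius r is drawn at 1 + k1 r^2 times it, then the intrinsics apply), "camera_from_world" (4x4, takes a point from world to camera coordinates). Camera axes: x right, y up, looking along -z (the intrinsics and any distortion apply to the point x, -y, -z); pixel columns grow to the right and rows downward; lengths in m; the calibration is good to about 2 mm. A picture is of the moment at which its call begins. camera_params takes no time and is no camera call.
- workorder.hand_in(): hands the job in; it is judged then, once.
The state is a dict: "clock": time; "joints": joint angles; "qd": joint speeds; "joint_efforts": joint torques, N m; "tcp_pos": TCP position; "orientation": TCP orientation; "wrist_force": force on the tool from outside, world axes, zero at the start; "moment": the same for the moment, N m; "gripper_width": finger opening in m; "finger_force": force on a finger pad.
Only numpy, scipy, OpenCV 4.12 (cv2) and the standard library are available. Lean on these libraries where they do the work, as an engineer would, in place of code of your own. Each camera call takes 0.05 s, during which the arm holds its last target. There are 200 camera calls.

## Task

Slide the steel tray with the orange cassettes out of the crowded bin at the back of the warming station and leave it squarely inside the black outline on the plate, without lifting it off the plate; the other things stay in the bin and on the table where they are. Once the tray rests in the outline, throw the red isolator handle over to its on end.

Things in the scene. Friction and masses are not known exactly. Their poses are not given: they have to be found in the camera images.
- station: Warming station, fixed: flat steel plate, x -180 to +200, y +-210 mm, its top 40 mm above the origin (on its underside). Its back part, x 0 to +180 mm, is a bin whose floor is the plate: grey walls 6 mm thick, 45 mm high above the plate, at the back and both sides (inner faces x = +180, y = +-195 mm), open at the front (x = 0). x points away from the robot, y to the left.
- spot: Black outline 156 (x) x 112 (y) mm painted on the front part of the plate, fixed, no height to speak of. Origin: its centre, on the plate's top; axes parallel to the station's.
- tray: The target: open steel tray with orange cassettes, 120 (x) x 76 (y) x 32 mm high, walls and floor 3 mm, about 0.28 kg, long side along the station's x. Origin: centre of its underside. Its middle is an empty open-topped pocket 60 (x) x 70 (y) mm, centred on the origin, between cross walls 29 mm high; the cassettes before and behind it are fixed, up to 35 mm high.
- blue_tray: Bystander in the bin: the same steel tray with blue cassettes. Origin: centre of its underside.
- green_tray: Bystander in the bin: a white plastic tray of the same shape with green cassettes. Origin: centre of its underside.
- wax_jar: Bystander in the bin: upright amber jar, 68 mm in diameter, 75 mm high. Origin: centre of its underside.
- scraper: Bystander in the bin: scraper with a yellow handle and a steel blade, 170 x 18 x 14 mm, lying along the back wall. Origin: near its middle, underside.
- isolator (a joint): Red isolator handle: 0 rad at the off end, leaning to the -x side of its base; 1.1 rad at the on end, leaning as far to the +x side (away from the robot). It is upright at 0.55 and falls by its own weight to the nearer end.
- isolator_tip (a point): Centre of the round end of the red handle (20 mm thick; its lower half is a 12 mm steel rod), 90 mm from the hinge.
- isolator_base: Grey isolator housing, fixed on the table at one side of the station, 100 (x) x 60 (y) x 36 mm high. Origin: centre of its underside. The handle's hinge axis lies along y, 45 mm above the origin, between two steel cheeks up to 56 mm high. A green dot marks the on end (+x), a white dot the off end (-x).
- can: Bystander: upright metal can, 66 mm in diameter, 100 mm high, on the other side of the station. Origin: centre of its underside.
- mug: Bystander: blue mug, 80 mm in diameter, 90 mm high, at the table's left. Origin: centre of its underside.
- slide_box: Bystander: blue box with a white lid, 102 x 87 x 34 mm, at the table's right. Origin: centre of its underside.
- brush: Bystander: brush 180 mm long lying at the table's left. Origin: on its axis, underside.

How it is judged:
By the outcome, as a careful person would: the job done as asked, in the order asked, and still so for the second after the job is handed in, with the robot touching nothing.
It also fails if it takes over 43 s, if anything falls off the work surface, if the arm or the gripper's body presses on something with over 40 N, if the wrist force passes 120 N, or if a joint passes its speed limit or range.

## Working session

There is one attempt and no reset: what is moved stays moved. The work goes in short steps, Python scripts to look and compute and a tool call to move; the robot and the scene stay as the last step left them, time stands still between calls to the robot, and variables do not carry over. Pictures are saved under pics/ and viewed, at most 10 in all, crops included, and the job is handed in when it is done.

Besides the shell and the picture viewer there is one more tool, called after "Emit:" as a command line: name --argument value ..., lists and objects as JSON in quotes. step_arm: Moves the arm, as the interface text tells. Its arguments: {"type":"object","properties":{"series":{"type":"array","items":{"type":"array"}},"jaw":{"type":"number"},"force":{"type":"number"}},"required":["series"]}

```bash
ls; mkdir -p pics; cat > h.py <<'E'
import numpy as np, cv2
from station import arm, imaging, workorder
def snap(n,f,crop=None,s=1):
    im=imaging.camera(n)[:,:,::-1]
    cv2.imwrite('pics/raw_'+f,im)
    if crop: im=im[crop[1]:crop[3],crop[0]:crop[2]]
    cv2.imwrite('pics/'+f,cv2.resize(im,None,fx=s,fy=s,interpolation=cv2.INTER_CUBIC))
def ray(n,u,v):
    p=imaging.camera_params(n);K=np.array([[p['fx'],0,p['cx']],[0,p['fy'],p['cy']],[0,0,1.]])
    a=cv2.undistortPoints(np.array([[[u,v]]],float),K,np.array([p['k1'],0,0,0.]))[0,0]
    T=np.array(p['camera_from_world']);R=T[:3,:3]
    return -R.T@T[:3,3], R.T@np.array([a[0],-a[1],-1])
def at(n,u,v,z):
    o,d=ray(n,u,v);return o+d*(z-o[2])/d[2]
def proj(n,P):
    p=imaging.camera_params(n);c=np.array(p['camera_from_world'])@np.r_[P,1]
    x,y=c[0]/-c[2],-c[1]/-c[2];k=1+p['k1']*(x*x+y*y)
    return p['fx']*x*k+p['cx'],p['fy']*y*k+p['cy']
E
python3 - <<'E'
from h import *
snap('scene','s1.png');snap('top','t1.png')
s=arm.get_state();print(s,arm.grip_point_offset)
for n in('scene','top'):print(imaging.camera_params(n))
E
```

```text
pics
{'clock': 0.1, 'joints': array([ 1.06149398,  0.59205948,  0.04830665,  1.60970064, -0.03330049,
        0.94269266, -0.03370149]), 'qd': array([ 1.07980776e-03, -1.15122703e-03, -3.60033428e-04, -3.81843435e-03,
        7.32807224e-04,  1.64961529e-03, -4.44579506e-05]), 'joint_efforts': array([ 4.81953059e-03, -5.49999940e+01,  1.55312810e+00, -1.98824751e+01,
        9.71164147e-03,  3.83290550e-03, -1.32295489e-05]), 'tcp_pos': array([ 0.29251855, -0.66247491,  0.19652975]), 'orientation': array([-9.91714187e-04,  9.78457880e-01,  2.06443990e-01, -2.69367453e-04]), 'wrist_force': array([0.15383602, 0.01527562, 0.14933667]), 'moment': array([-0.00629102,  0.04277907, -0.02287393]), 'finger_force': 0.0, 'gripper_width': 0.08543438434909914} 0.0187
{'fx': 535.655073509926, 'fy': 535.655073509926, 'cx': 319.41756293388124, 'cy': 240.65085215276972, 'k1': -0.13472118871970057, 'camera_from_world': array([[-0.30999277,  0.95064373, -0.01345278,  0.18298145],
       [-0.74389994, -0.23371631,  0.6260907 ,  0.3296932 ],
       [ 0.59204507,  0.20409111,  0.77963418, -1.95526428],
       [ 0.        ,  0.        ,  0.        ,  1.        ]])}
{'fx': 588.8975517718823, 'fy': 588.8975517718823, 'cx': 314.3094118829591, 'cy': 237.91479906717927, 'k1': 0.0260252731507407, 'camera_from_world': array([[-0.02479121, -0.99965573,  0.008592  , -0.01362186],
       [ 0.98742745, -0.02314397,  0.15636937, -0.56680536],
       [-0.15611668,  0.01236057,  0.98766128, -1.53484835],
       [ 0.        ,  0.        ,  0.        ,  1.        ]])}
```

View pics/s1.png

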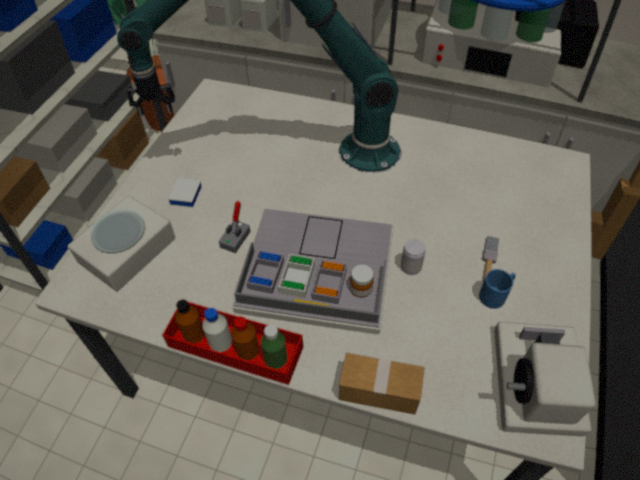

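View pics/t1.png

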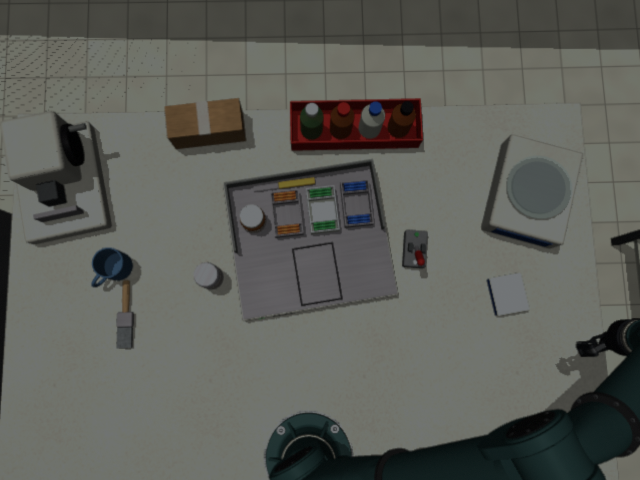

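The top view shows the station (225–400, 160–320): jar (252,216), orange tray (287,214) between the jar and the green tray (322,210), the outline (317,273), and the isolator (416,250). I'll enlarge that area.

```bash
python3 - <<'E'
from h import *
im=cv2.imread('pics/raw_t1.png')[152:328,215:440]
im=cv2.convertScaleAbs(im,alpha=1.5)
cv2.imwrite('pics/t1c.png',cv2.resize(im,None,fx=3.4,fy=3.4,interpolation=cv2.INTER_CUBIC))
E
```

```text
(no output)
```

View pics/t1c.png

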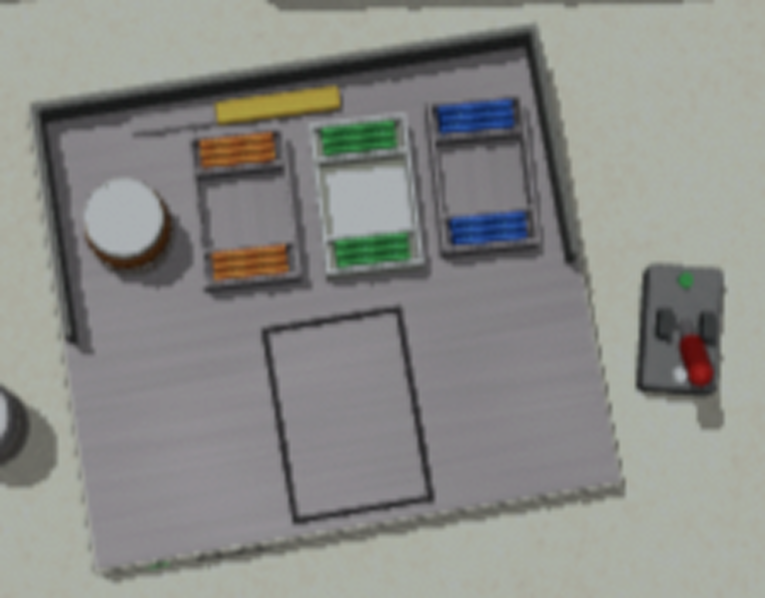

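Enlarged crop: outline corners at about (264,329), (400,309), (432,498), (296,521). Orange tray rim at about (194,140), (284,131), (300,281), (208,290), and isolator housing centre near (680,330). Next I'll compute the poses.

```bash
python3 - <<'E'
from h import *
np.set_printoptions(precision=4,suppress=True)
c=lambda u,v,z:at('top',215+u/3.4,152+v/3.4,z)
def quad(name,q,z):
    P=np.array([c(*p,z) for p in q]);m=P.mean(0)
    d=P[0]+P[1]-P[2]-P[3];w=P[0]+P[3]-P[1]-P[2]
    print(name,m,'yaw',np.degrees(np.arctan2(d[1],d[0])),np.degrees(np.arctan2(-w[0],w[1])),'L',np.linalg.norm(d)/2,np.linalg.norm(w)/2)
quad('spot',[(264,329),(400,309),(432,498),(296,521)],.04)
quad('orange',[(193,141),(284,131),(300,281),(208,290)],.072)
quad('green',[(314,125),(402,116),(425,270),(328,280)],.072)
quad('pocket',[(198,178),(285,168),(296,244),(210,254)],.069)
print('jar top',c(127,217,.115))
print('plate corners',c(103,575,.04),c(622,487,.04))
print('iso dots',c(686,280,.036),c(681,374,.036),'cheeks',c(665,324,.056),c(709,326,.056),'tip',c(701,374,.122))
E
```

```text
spot [ 0.4706 -0.033   0.04  ] yaw 8.048653473695719 7.622817375900657 L 0.15170036550841554 0.10793171273956216
orange [0.6282 0.0427 0.072 ] yaw 4.786099495543517 4.7329926784516605 L 0.11944012454189816 0.07166134391895934
green [ 0.6364 -0.0519  0.072 ] yaw 5.15044036877614 4.653516868777592 L 0.12384355464952007 0.07264812818249744
pocket [0.6283 0.042  0.069 ] yaw 7.4144882703989 5.408794774843884 L 0.06120001637916496 0.06796734639632068
jar top [0.6165 0.1316 0.115 ]
plate corners [0.3501 0.1594 0.04  ] [ 0.4081 -0.2451  0.04  ]
iso dots [ 0.5709 -0.3044  0.036 ] [ 0.496  -0.2965  0.036 ] cheeks [ 0.5333 -0.2824  0.056 ] [ 0.5309 -0.3167  0.056 ] tip [ 0.486  -0.2956  0.122 ]
```

Emit:
step_arm --series '[[[4.2,-3.6,0],0],[[8.4,-7.2,0],0],[[12.6,-10.8,0],0],[[16.8,-14.4,0],0],[[21,-18,0],0]]' --jaw 0.3

```text
clock: 0.72
tcp_pos: [0.4127, -0.4118, 0.1973]
orientation: [-0.0, 0.978, 0.206, -0.0]
wrist_force: [-0.1, 1.3, 0.2]
gripper_width: 0.0256
finger_force: 0.0
```

Emit:
step_arm --series '[[[4.2,-3.6,0],0],[[8.4,-7.2,0],0],[[12.6,-10.8,0],0],[[16.8,-14.4,0],0],[[21,-18,0],0]]'

```text
clock: 1.35
tcp_pos: [0.5319, -0.1626, 0.1974]
orientation: [-0.0, 0.978, 0.206, -0.0]
wrist_force: [0.3, -1.1, 0.5]
gripper_width: 0.0255
finger_force: 0.0
```

Emit:
step_arm --series '[[[4.2,-3.6,0],5],[[8.4,-7.2,0],10],[[12.6,-10.8,0],15],[[17,-15,0],18],[[17,-15,0],18]]'

```text
clock: 1.98
tcp_pos: [0.6279, 0.0502, 0.1971]
orientation: [-0.002, 0.998, 0.056, 0.001]
wrist_force: [-0.0, 0.6, 0.1]
gripper_width: 0.0258
finger_force: 0.0
```

Emit:
step_arm --series '[[[0,0.8,3],0],[[0,0.8,6.5],0],[[0,0.8,10],0],[[0,0.8,10],0]]'

```text
clock: 2.48
tcp_pos: [0.6241, 0.0325, 0.0948]
orientation: [0.0, 0.999, 0.05, -0.004]
wrist_force: [-0.2, 0.3, 1.0]
gripper_width: 0.0258
finger_force: 0.0
```

```bash
python3 - <<'E'
from h import *
snap('scene','s2.png');snap('top','t2.png')
a=cv2.imread('pics/raw_s2.png')[205:325,230:390];b=cv2.imread('pics/raw_t2.png')[160:250,225:345]
a=cv2.resize(a,(640,480),interpolation=2)[:, :];b=cv2.resize(b,(640,480),interpolation=2)
cv2.imwrite('pics/c2.png',cv2.convertScaleAbs(cv2.resize(np.hstack([a,b]),(800,300)),alpha=1.4))
cv2.imwrite('pics/c2a.png',cv2.convertScaleAbs(a,alpha=1.5))
print(arm.get_state()['tcp_pos'])
E
```

```text
[0.62747223 0.03302201 0.09800459]
```

View pics/c2a.png

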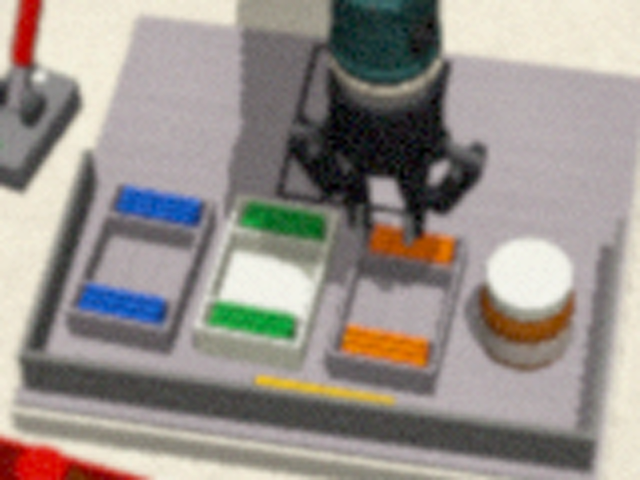

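The gripper hovers just short of the orange pocket, with its fingertips at crop (358,225) and (410,235). The pocket is centred near (400,300). I'll cross-check this with the scene camera.

```bash
python3 - <<'E'
from h import *
np.set_printoptions(precision=4,suppress=True)
s=arm.get_state();print(s['tcp_pos'],s['orientation'])
f=lambda p:np.round((np.array(p)-[230,205])*4)
q=lambda u,v,z:at('scene',230+u/4,205+v/4,z)
print('tip mid measured at z .10', q(384,230,.10))
# tray rim corners
R=[(327,357),(436,378),(465,246),(368,228)]
P=np.array([q(*r,.072) for r in R]);print(P,P.mean(0))
th=np.radians(5.5);C=np.array([.6282,.0427])
M=np.array([[np.cos(th),-np.sin(th)],[np.sin(th),np.cos(th)]])
for x,y in[(60,38),(60,-38),(-60,-38),(-60,38)]:print(f(proj('scene',np.r_[C+M@[x/1e3,y/1e3],.072])))
E
```

```text
[0.6275 0.033  0.098 ] [ 0.0001  0.9987  0.0505 -0.    ]
tip mid measured at z .10 [0.6026 0.025  0.1   ]
[[0.699  0.0141 0.072 ]
 [0.6927 0.0911 0.072 ]
 [0.5791 0.0786 0.072 ]
 [0.5847 0.0071 0.072 ]] [0.6389 0.0477 0.072 ]
[433. 366.]
[326. 347.]
[363. 212.]
[465. 230.]
```

View pics/c2.png

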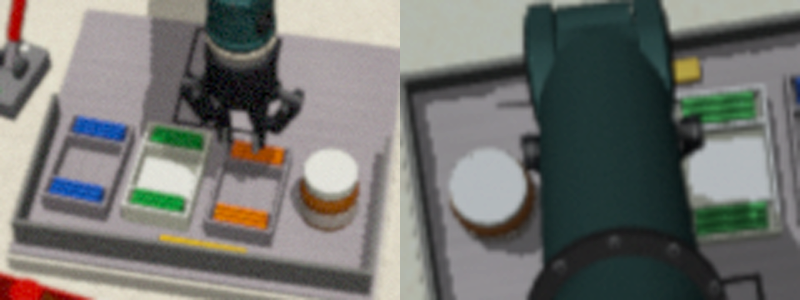

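```bash
python3 - <<'E'
from h import *
np.set_printoptions(precision=4,suppress=True)
f=lambda p:np.round((np.array(p)-[230,205])*4)
im=cv2.imread('pics/raw_s1.png')[205:325,230:390]
im=cv2.convertScaleAbs(cv2.resize(im,(800,600),interpolation=2),alpha=1.5)
def rect(C,yaw,lx,ly,z,col):
    t=np.radians(yaw);M=np.array([[np.cos(t),-np.sin(t)],[np.sin(t),np.cos(t)]])
    p=np.array([(np.array(proj('scene',np.r_[np.array(C)+M@[sx*lx/2,sy*ly/2],z]))-[229.5,204.5])*5 for sx,sy in[(1,1),(1,-1),(-1,-1),(-1,1)]])
    cv2.polylines(im,[p.round().astype(int)],True,col,1)
rect([.4706,-.033],8,.156,.112,.04,(0,0,255))
rect([.6282,.0427],5.5,.120,.076,.072,(0,255,255))
rect([.6364,-.0519],5.5,.120,.076,.072,(0,255,0))
rect([.532,-.2995],-5,.1,.06,.036,(255,0,255))
cv2.imwrite('pics/ov.png',im)
print(f(proj('scene',[.6275,.033,.107])))
E
```

```text
[384. 254.]
```

View pics/ov.png

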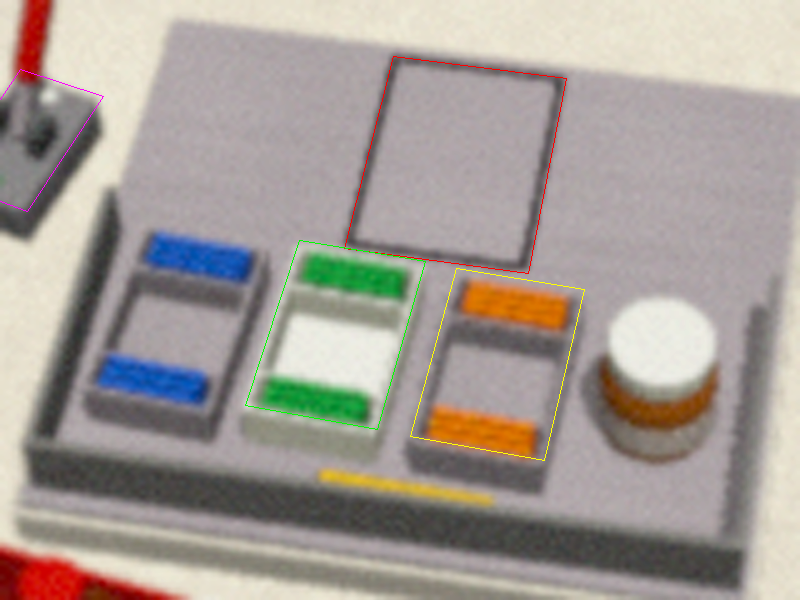

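Emit:
step_arm --series '[[[0.2,-0.95,0],0],[[0.2,-0.95,1.5],0],[[0.2,-0.95,3],0],[[0.2,-0.95,3],0]]'

```text
clock: 3.08
tcp_pos: [0.6266, 0.0431, 0.0657]
orientation: [0.0, 0.999, 0.051, -0.002]
wrist_force: [-0.0, 0.1, -0.6]
gripper_width: 0.0254
finger_force: 0.0
```

Emit:
step_arm --series '[[[0,0,1],0],[[0,0,1.8],0],[[0,0,1.8],0]]'

```text
clock: 3.45
tcp_pos: [0.6277, 0.0432, 0.0487]
orientation: [0.0, 0.999, 0.051, -0.001]
wrist_force: [0.2, 0.3, 1.0]
gripper_width: 0.0255
finger_force: 0.0
```

Emit:
step_arm --series '[[[0,0,0],0],[[0,0,0],0],[[0,0,0],0],[[0,0,0],0]]' --jaw 0.47 --force 20

```text
clock: 3.95
tcp_pos: [0.6285, 0.0433, 0.0498]
orientation: [-0.0, 0.999, 0.051, 0.0]
wrist_force: [0.2, 0.3, -1.1]
gripper_width: 0.0402
finger_force: 0.0
```

Emit:
step_arm --series '[[[0,0,0],0],[[0,0,0],0]]' --jaw 0.5

```text
clock: 4.2
tcp_pos: [0.6284, 0.0434, 0.0496]
orientation: [-0.0, 0.999, 0.051, 0.0]
wrist_force: [0.4, -0.3, -0.9]
gripper_width: 0.0428
finger_force: 0.0
```

Emit:
step_arm --series '[[[0,0,0],0],[[0,0,0],0]]' --jaw 0.55

```text
clock: 4.45
tcp_pos: [0.6284, 0.0433, 0.0496]
orientation: [0.0, 0.999, 0.051, -0.0]
wrist_force: [0.4, 0.1, 1.4]
gripper_width: 0.0468
finger_force: 0.0
```

Emit:
step_arm --series '[[[0,0,0],0],[[0,0,0],0],[[0,0,0],0]]' --jaw 0.6

```text
clock: 4.82
tcp_pos: [0.6284, 0.0434, 0.0496]
orientation: [-0.0, 0.999, 0.051, 0.0]
wrist_force: [0.4, 0.3, 0.0]
gripper_width: 0.0509
finger_force: 0.0
```

Emit:
step_arm --series '[[[0,0,0],0],[[0,0,0],0],[[0,0,0],0]]' --jaw 0.65

```text
clock: 5.2
tcp_pos: [0.6284, 0.0433, 0.0496]
orientation: [0.0, 0.999, 0.051, -0.0]
wrist_force: [-0.3, 0.4, 0.1]
gripper_width: 0.0558
finger_force: 0.0
```

```bash
python3 - <<'E'
from h import *
snap('scene','s3.png')
im=cv2.imread('pics/raw_s3.png')[235:315,290:390]
cv2.imwrite('pics/c3.png',cv2.convertScaleAbs(cv2.resize(im,(700,560),interpolation=2),alpha=1.5))
E
```

```text
(no output)
```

View pics/c3.png

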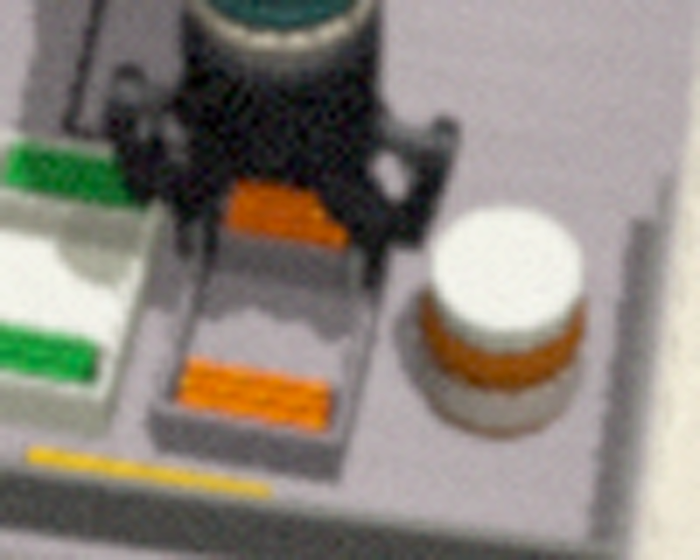

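The fingers straddle near the pocket's front cross wall: left tip about (192,250), right about (370,280). I'll check the projected tip positions.

```bash
python3 - <<'E'
from h import *
im=cv2.imread('pics/raw_s3.png')[235:315,290:390]
im=cv2.convertScaleAbs(cv2.resize(im,(700,560),interpolation=2),alpha=2.2,beta=15)
t=np.radians(5.85);ux=np.array([np.cos(t),np.sin(t)]);uy=np.array([-ux[1],ux[0]])
S=lambda P:tuple(((np.array(proj('scene',P))-[289.5,234.5])*7).round().astype(int))
C=np.array([.6284,.0433])
for z,col in((.052,(0,0,255)),(.062,(0,255,255))):
  for w in(.028,-.028):
    q=[S(np.r_[C+ux*a+uy*(w+b*np.sign(w)),z]) for a,b in((-.011,0),(.011,0),(.011,.007),(-.011,.007))]
    cv2.polylines(im,[np.array(q)],True,col,1)
q=[S(np.r_[np.array([.6282,.0427])+ux*a+uy*b,.072]) for a,b in((-.06,-.038),(.06,-.038),(.06,.038),(-.06,.038))]
cv2.polylines(im,[np.array(q)],True,(255,255,0),1)
cv2.imwrite('pics/c3o.png',im)
E
```

```text
(no output)
```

View pics/c3o.png

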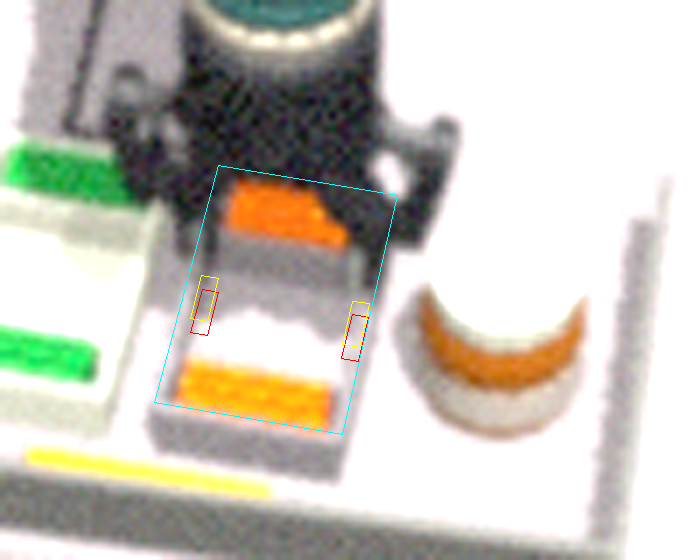

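```bash
python3 - <<'E'
from h import *
np.set_printoptions(precision=4,suppress=True)
o1,d1=ray('top',288,202);o2,d2=ray('scene',327,241)
A=np.c_[d1,-d2];st=np.linalg.lstsq(A,o2-o1,rcond=None)[0]
print(o1+d1*st[0],o2+d2*st[1])
# finger bottoms now
for z in(.055,.06,.07,.08,.09):
  print(z,at('scene',290+200/7,235+265/7,z),at('scene',290+370/7,235+288/7,z))
E
```

```text
[0.6255 0.0357 0.2285] [0.6256 0.0356 0.2285]
0.055 [0.6129 0.0056 0.055 ] [0.6029 0.0759 0.055 ]
0.06 [0.6163 0.0068 0.06  ] [0.6063 0.0767 0.06  ]
0.07 [0.623  0.0091 0.07  ] [0.6131 0.0785 0.07  ]
0.08 [0.6297 0.0115 0.08  ] [0.6199 0.0803 0.08  ]
0.09 [0.6364 0.0138 0.09  ] [0.6266 0.0821 0.09  ]
```

Emit:
step_arm --series '[[[0,0,0],0],[[0,0,0],0],[[0,0,0],0]]' --jaw 0.7

```text
clock: 5.62
tcp_pos: [0.6284, 0.0433, 0.0496]
orientation: [0.0, 0.999, 0.051, -0.0]
wrist_force: [0.9, -0.9, -0.9]
gripper_width: 0.0599
finger_force: 0.0
```

Emit:
step_arm --series '[[[0,0,0],0],[[0,0,0],0],[[0,0,0],0]]' --jaw 0.75

```text
clock: 6.0
tcp_pos: [0.6284, 0.0433, 0.0496]
orientation: [0.0, 0.999, 0.051, -0.0]
wrist_force: [0.3, -0.3, 0.2]
gripper_width: 0.0643
finger_force: 0.0
```

Emit:
step_arm --series '[[[0,0,0.4],0],[[-1,0,0.4],0],[[-2,0.1,0.4],0],[[-3,0.1,0.4],0],[[-4,0.15,0.4],0]]'

```text
clock: 6.62
tcp_pos: [0.5878, 0.0377, 0.0457]
orientation: [0.0, 0.999, 0.051, -0.0]
wrist_force: [-0.1, -0.1, -0.5]
gripper_width: 0.0637
finger_force: 0.0
```

```bash
python3 - <<'E'
from h import *
print(arm.get_state()['tcp_pos'])
snap('scene','s4.png')
im=cv2.imread('pics/raw_s4.png')[215:315,270:395]
cv2.imwrite('pics/c4.png',cv2.convertScaleAbs(cv2.resize(im,(750,600),interpolation=2),alpha=1.6))
E
```

```text
[0.58778245 0.03765459 0.04568945]
```

View pics/c4.png

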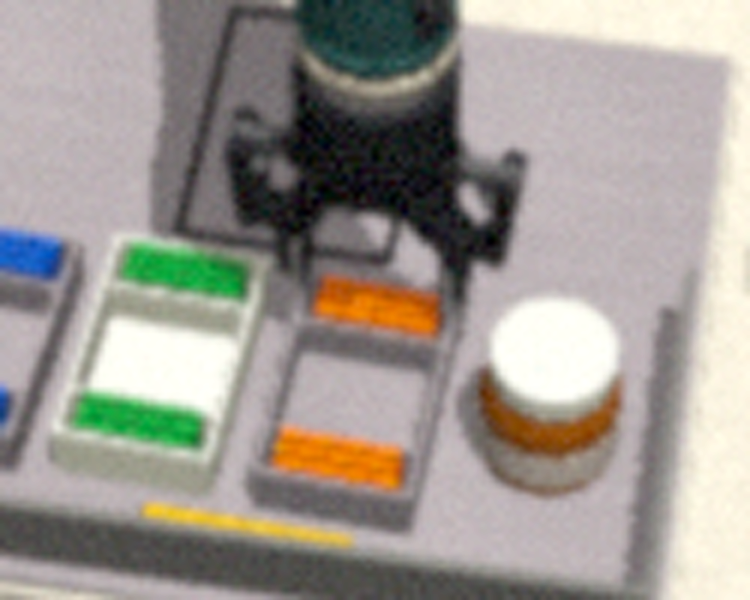

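The tray has not moved although the TCP travelled 40 mm, so the fingertips passed over it. The visible tip ends at (292,275) and (458,300) also triangulate about 30 mm above the reported TCP. I'll solve for the tip height before descending.

```bash
python3 - <<'E'
from h import *
np.set_printoptions(precision=4,suppress=True)
s=arm.get_state();print(s['tcp_pos'],s['orientation'],s['joints'],s['wrist_force'])
T=s['tcp_pos']
for z in(.06,.07,.08,.09):
  a=at('scene',270+292/6,215+275/6,z);b=at('scene',270+458/6,215+300/6,z);print(z,(a+b)/2, np.linalg.norm(a-b))
E
```

```text
[0.5857 0.0373 0.0455] [ 0.0001  0.9987  0.0507 -0.0015] [-0.1533  0.6315  0.0175  2.0221 -0.0219  0.4912 -1.589 ] [-2.0078  0.7228  0.5951]
0.06 [0.5703 0.0344 0.06  ] 0.08212531257135121
0.07 [0.5773 0.0365 0.07  ] 0.08147374912515852
0.08 [0.5844 0.0386 0.08  ] 0.0808221856789657
0.09 [0.5914 0.0408 0.09  ] 0.08017062223277291
```

Emit:
step_arm --series '[[[0,0,-1],0],[[1,0,-1],0],[[2.5,-0.1,-1],0],[[4,-0.15,-1],0],[[4,-0.15,-1],0]]' --jaw 0.3

```text
clock: 7.3
tcp_pos: [0.6308, 0.0439, 0.0555]
orientation: [-0.0, 0.999, 0.051, 0.001]
wrist_force: [1.0, 0.6, 0.7]
gripper_width: 0.0259
finger_force: 0.0
```

Emit:
step_arm --series '[[[-0.1,0,1],0],[[-0.1,0,1.5],0],[[-0.1,0,2],0],[[-0.1,0,2.3],0],[[-0.1,0,2.5],0]]'

```text
clock: 7.92
tcp_pos: [0.6273, 0.0432, 0.0304]
orientation: [0.0, 0.999, 0.051, -0.0]
wrist_force: [-0.7, 0.1, 0.3]
gripper_width: 0.0255
finger_force: 0.0
```

```bash
python3 - <<'E'
from h import *
s=arm.get_state();print(s['tcp_pos'],s['wrist_force'])
snap('scene','s5.png')
im=cv2.imread('pics/raw_s5.png')[215:315,270:395]
cv2.imwrite('pics/c5.png',cv2.convertScaleAbs(cv2.resize(im,(750,600),interpolation=2),alpha=1.8,beta=10))
E
```

```text
[0.62727871 0.04319477 0.03037611] [-0.69732744  0.11210798  0.26580623]
```

View pics/c5.png

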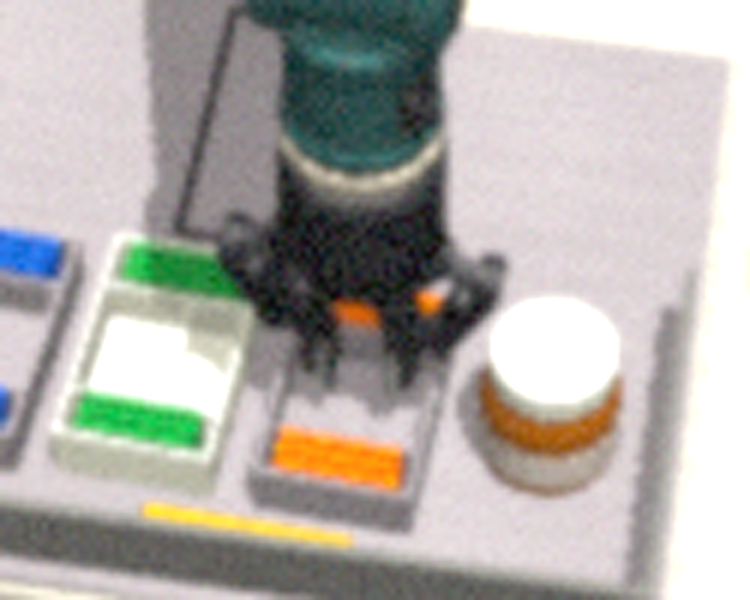

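```bash
python3 - <<'E'
from h import *
for z in(.045,.05,.055,.06,.065,.07):print(z,at('scene',270+365/6,215+380/6,z))
E
```

```text
0.045 [0.61401093 0.043102   0.045     ]
0.05 [0.61732578 0.04411756 0.05      ]
0.055 [0.62064063 0.04513311 0.055     ]
0.06 [0.62395548 0.04614866 0.06      ]
0.065 [0.62727034 0.04716422 0.065     ]
0.07 [0.63058519 0.04817977 0.07      ]
```

Emit:
step_arm --series '[[[0,0,0.2],0],[[0,0,0.4],0],[[0,0,0.4],0]]'

```text
clock: 8.35
tcp_pos: [0.6273, 0.0432, 0.0265]
orientation: [0.0, 0.999, 0.051, -0.0]
wrist_force: [0.1, 0.3, -0.6]
gripper_width: 0.0259
finger_force: 0.0
```

Emit:
step_arm --series '[[[0,0,0.2],0],[[0,0,0.4],0],[[0,0,0.5],0],[[0,0,0.6],0],[[0,0,0.6],0]]'

```text
clock: 8.98
tcp_pos: [0.6274, 0.0432, 0.0205]
orientation: [0.0, 0.999, 0.051, -0.0]
wrist_force: [0.3, -0.0, -0.3]
gripper_width: 0.0255
finger_force: 0.0
```

Emit:
step_arm --series '[[[0,0,0.2],0],[[0,0,0.2],0]]'

```text
clock: 9.22
tcp_pos: [0.6273, 0.0432, 0.0184]
orientation: [0.0, 0.999, 0.051, -0.0]
wrist_force: [-0.2, -0.7, 0.1]
gripper_width: 0.0254
finger_force: 0.0
```

Emit:
step_arm --series '[[[0,0,0],0],[[0,0,0],0],[[0,0,0],0]]' --jaw 0.48

```text
clock: 9.6
tcp_pos: [0.6274, 0.0432, 0.0186]
orientation: [-0.0, 0.999, 0.051, 0.0]
wrist_force: [0.2, 0.6, 0.1]
gripper_width: 0.0412
finger_force: 0.0
```

Emit:
step_arm --series '[[[0,0,0],0],[[0,0,0],0],[[0,0,0],0]]' --jaw 0.56

```text
clock: 9.98
tcp_pos: [0.6273, 0.0432, 0.0185]
orientation: [0.0, 0.999, 0.051, -0.0]
wrist_force: [-0.2, 0.2, -1.6]
gripper_width: 0.0435
finger_force: 20.6
```

Emit:
step_arm --series '[[[-1,0,0.1],0],[[-2.4,0.1,0.1],0],[[-4,0.2,0.1],-0.5],[[-5.5,0.2,0.1],-1],[[-6,0.25,0.1],-1]]'

```text
clock: 10.6
tcp_pos: [0.5678, 0.0347, 0.0184]
orientation: [-0.0, 0.998, 0.06, 0.001]
wrist_force: [5.0, 1.6, 4.9]
gripper_width: 0.044
finger_force: 21.8
```

```bash
python3 - <<'E'
from h import *
s=arm.get_state();print(s['tcp_pos'],s['wrist_force'],s['gripper_width'],s['finger_force'])
snap('scene','s6.png')
# orange and other-colour centroids before/after
for f in('s1','s6'):
    im=cv2.cvtColor(cv2.imread(f'pics/raw_{f}.png'),cv2.COLOR_BGR2HSV)
    for n,lo,hi in(('orange',(8,180,120),(18,255,255)),('green',(50,150,80),(75,255,255)),('blue',(105,150,80),(125,255,255))):
        m=cv2.inRange(im[215:330,240:350],lo,hi);y,x=np.nonzero(m);print(f,n,len(x),x.mean()+240,y.mean()+215,y.min()+215,y.max()+215)
E
```

```text
[0.56782586 0.03465171 0.01839431] [4.98334816 1.55133363 4.88397739] 0.04395885560842549 21.849876400083303
s1 orange 227 329.0220264317181 278.3171806167401 262 295
s1 green 191 296.35602094240835 272.5235602094241 256 288
s1 blue 225 264.58222222222224 268.44 252 284
s6 orange 108 329.7037037037037 273.6111111111111 270 277
s6 green 187 296.6470588235294 272.03743315508024 256 288
s6 blue 219 264.87214611872145 268.2739726027397 252 284
```

Emit:
step_arm --series '[[[-1.5,0,0],0],[[-3,0,0],0],[[-4.5,0.1,0],0],[[-6,0.2,0],0],[[-7,1,0],0]]'

```text
clock: 11.28
tcp_pos: [0.5001, 0.0184, 0.0184]
orientation: [-0.001, 0.998, 0.061, 0.002]
wrist_force: [4.1, 4.5, 6.5]
gripper_width: 0.0433
finger_force: 21.9
```

Emit:
step_arm --series '[[[-0.9,1.1,0],0],[[-1.8,2.4,0],-0.5],[[-2.7,3.6,0],-1],[[-3.5,4.5,0],-1.2],[[-3.5,4.5,0],-1.2]]'

```text
clock: 11.9
tcp_pos: [0.4693, -0.032, 0.0183]
orientation: [-0.0, 0.997, 0.071, 0.0]
wrist_force: [1.7, 1.1, 10.0]
gripper_width: 0.0435
finger_force: 22.0
```

```bash
python3 - <<'E'
from h import *
s=arm.get_state();print(s['tcp_pos'],s['orientation'],s['wrist_force'],s['gripper_width'],s['finger_force'])
E
```

```text
[ 0.4693422  -0.03203542  0.01832051] [-3.58541386e-04  9.97496098e-01  7.07204452e-02  1.54983483e-04] [1.67194066 1.13639431 9.95270562] 0.04353865354498148 22.005185298621655
```

Emit:
step_arm --series '[[[0,0,0],0],[[0,0,0],0],[[0,0,-0.5],0],[[0,0,-2],0],[[0,0,-5],0]]' --jaw 0.35

```text
clock: 12.52
tcp_pos: [0.469, -0.0325, 0.068]
orientation: [-0.0, 0.998, 0.07, -0.001]
wrist_force: [0.1, 1.4, -0.3]
gripper_width: 0.0294
finger_force: 0.0
```

Emit:
step_arm --series '[[[0,0,-5],0],[[0,0,-10],0],[[-1,5,-10],3],[[-3,10,-10],6],[[-5,15,-10],10]]' --jaw 0

```text
clock: 13.15
tcp_pos: [0.4411, -0.1892, 0.1689]
orientation: [0.0, 1.0, -0.018, 0.001]
wrist_force: [1.2, -0.3, -0.5]
gripper_width: -0.0005
finger_force: 0.0
```

Emit:
step_arm --series '[[[-0.5,5,0],3],[[-0.5,10,0],4],[[-0.5,10,0],4]]'

```text
clock: 13.52
tcp_pos: [0.4321, -0.2927, 0.1688]
orientation: [0.001, 0.998, -0.056, 0.001]
wrist_force: [1.4, 0.3, 0.5]
gripper_width: -0.0
finger_force: 0.0
```

```bash
cat > m.py <<'E'
from h import *
import sys
np.set_printoptions(precision=4,suppress=True)
def blobs(f,cam,roi,lo=(6,150,90),hi=(20,255,255)):
    x0,y0,x1,y1=roi
    im=cv2.cvtColor(cv2.imread(f),cv2.COLOR_BGR2HSV)[y0:y1,x0:x1]
    m=cv2.inRange(im,lo,hi);n,l,st,c=cv2.connectedComponentsWithStats(m)
    k=[i for i in range(1,n) if st[i,4]>25]
    return [(at(cam,c[i][0]+x0,c[i][1]+y0,.075),st[i,4]) for i in k]
def pose(B):
    P=sorted([b[0] for b in B],key=lambda p:p[0]);d=P[-1]-P[0]
    return (P[0]+P[-1])/2,np.degrees(np.arctan2(d[1],d[0])),np.linalg.norm(d),[b[1] for b in B]
E
python3 - <<'E'
from m import *
s=arm.get_state();print(s['tcp_pos'],s['orientation'],s['wrist_force'])
snap('top','t7.png');snap('scene','s7.png')
print(pose(blobs('pics/raw_t1.png','top',(268,180,306,245))))
for f,c,r in(('t7','top',(285,225,350,325)),('s7','scene',(290,205,350,265)),('s1','scene',(310,255,350,300))):
    B=blobs(f'pics/raw_{f}.png',c,r);print(f,pose(B) if len(B)>1 else B)
E
```

```text
[ 0.4321 -0.2927  0.1688] [ 0.0014  0.9984 -0.0562  0.0007] [1.4351 0.2967 0.4924]
(array([0.6785, 0.0492, 0.075 ]), np.float64(0.0), np.float64(0.0), [np.int32(27)])
t7 (array([ 0.4744, -0.0283,  0.075 ]), np.float64(7.366233190230217), np.float64(0.09001438793612516), [np.int32(120), np.int32(128)])
s7 (array([ 0.4772, -0.0298,  0.075 ]), np.float64(7.3224606302846995), np.float64(0.08863752452537002), [np.int32(110), np.int32(111)])
s1 (array([0.6344, 0.0451, 0.075 ]), np.float64(5.44051192865547), np.float64(0.08884891659294335), [np.int32(132), np.int32(136)])
```

```bash
python3 - <<'E'
from m import *
t=np.radians(8.1);C=np.array([.4706,-.033]);ux=np.array([np.cos(t),np.sin(t)]);uy=np.array([-ux[1],ux[0]])
def rect(f,cam,z):
    im=cv2.imread(f'pics/raw_{f}.png',0)
    U,V=np.mgrid[-95:96,-75:76]
    m=np.array([[proj(cam,np.r_[C+ux*u/1e3+uy*v/1e3,z]) for v in range(-75,76)] for u in range(-95,96)],np.float32)
    return cv2.remap(im,m[...,0],m[...,1],cv2.INTER_LINEAR).astype(float)
for f,c in(('t1','top'),('t7','top'),('s1','scene'),('s7','scene')):
  for z in(.04,.072):
    if z>.05 and f[1]=='1':continue
    G=rect(f,c,z)
    pv=G[95-45:95+46].mean(0);pu=G[:,75-30:75+31].mean(1)
    print(f,z,'v -75..75 /2:',pv[::2].astype(int));print('   u -95..95 /2:',pu[::2].astype(int))
E
```

```text
Traceback (most recent call last):
  File "h.py", line 16, in proj
    p=imaging.camera_params(n);c=np.array(p['camera_from_world'])@np.r_[P,1]
ValueError: time passes only in moves, steps and waits
```

```bash
sed -i "s/^def snap/import functools\ncp=functools.lru_cache(None)(lambda n:imaging.camera_params(n))\ndef snap/; s/p=imaging.camera_params(n)/p=cp(n)/" h.py
python3 - <<'E'
from m import *
t=np.radians(8.1);C=np.array([.4706,-.033]);ux=np.array([np.cos(t),np.sin(t)]);uy=np.array([-ux[1],ux[0]])
def rect(f,cam,z):
    im=cv2.imread(f'pics/raw_{f}.png',0)
    m=np.array([[proj(cam,np.r_[C+ux*u/1e3+uy*v/1e3,z]) for v in range(-75,76)] for u in range(-95,96)],np.float32)
    return cv2.remap(im,m[...,0],m[...,1],cv2.INTER_LINEAR).astype(float)
for f,c in(('t1','top'),('t7','top'),('s1','scene'),('s7','scene')):
    G=rect(f,c,.04 )
    def mins(p,o):
        d=p-cv2.GaussianBlur(p.reshape(-1,1),(1,31),0).ravel()
        return [(i-o,int(p[i])) for i in range(1,len(p)-1) if p[i]<=p[i-1] and p[i]<p[i+1] and d[i]<-2]
    for a,b in((-45,0),(0,45)): print(f,'v minima, u in',a,b,mins(G[95+a:95+b].mean(0),75))
    for a,b in((-30,0),(0,30)): print(f,'u minima, v in',a,b,mins(G[:,75+a:75+b].mean(1),95))
E
```

```text
t1 v minima, u in -45 0 [(-52, 36), (55, 38)]
t1 v minima, u in 0 45 [(-52, 39), (55, 40)]
t1 u minima, v in -30 0 [(-92, 66), (-75, 41), (76, 39)]
t1 u minima, v in 0 30 [(-92, 67), (-75, 41), (76, 38)]
t7 v minima, u in -45 0 [(-52, 40), (-38, 71), (-32, 76), (35, 67), (55, 42)]
t7 v minima, u in 0 45 [(-52, 43), (-39, 68), (-32, 75), (35, 67), (55, 45)]
t7 u minima, v in -30 0 [(-92, 74), (-75, 46), (-56, 58), (-42, 62), (-34, 61), (35, 51), (50, 58), (58, 58), (76, 44)]
t7 u minima, v in 0 30 [(-92, 74), (-75, 46), (-56, 59), (-41, 62), (-33, 62), (35, 53), (51, 61), (59, 61), (76, 43)]
s1 v minima, u in -45 0 [(-54, 63), (53, 64)]
s1 v minima, u in 0 45 [(-54, 64), (53, 65)]
s1 u minima, v in -30 0 [(-77, 72), (75, 69)]
s1 u minima, v in 0 30 [(-76, 74), (75, 68)]
s7 v minima, u in -45 0 [(-54, 65), (-36, 73), (37, 81), (53, 66)]
s7 v minima, u in 0 45 [(-54, 65), (-36, 77), (0, 89), (28, 83), (36, 80), (53, 65)]
s7 u minima, v in -30 0 [(-73, 88), (-39, 61), (18, 87), (26, 85), (50, 62), (56, 61), (75, 70)]
s7 u minima, v in 0 30 [(-73, 84), (-38, 61), (19, 81), (26, 80), (49, 60), (75, 71)]
```

Emit:
step_arm --series '[[[0,-0.2,4],0],[[0,-0.2,8],0],[[0,-0.2,10.8],0],[[0,-0.2,10.8],0]]'

```text
clock: 14.12
tcp_pos: [0.4322, -0.2827, 0.0583]
orientation: [-0.002, 0.999, -0.051, -0.002]
wrist_force: [0.6, 0.3, 0.1]
gripper_width: 0.0
finger_force: 0.0
```

Emit:
step_arm --series '[[[2,0,0],0],[[3.5,0,0],0],[[4.5,0,0],0],[[5.5,0,0],0],[[6.5,0,0],0]]'

```text
clock: 14.75
tcp_pos: [0.4985, -0.2925, 0.0597]
orientation: [0.0, 0.999, -0.052, 0.0]
wrist_force: [0.3, 0.1, 0.2]
gripper_width: 0.0002
finger_force: 0.0
```

Emit:
step_arm --series '[[[0.8,0.1,0],0],[[1.6,0.2,0],0],[[2.4,0.2,0],0],[[3.2,0.2,0],0],[[3.8,0.2,0],0]]'

```text
clock: 15.38
tcp_pos: [0.5365, -0.2984, 0.0596]
orientation: [0.0, 0.999, -0.052, 0.0]
wrist_force: [0.5, -0.4, -0.9]
gripper_width: -0.0001
finger_force: 0.0
```

```bash
cat > r.py <<'E'
from m import *
s=arm.get_state();print(s['tcp_pos'],s['wrist_force'])
for c,n,r in(('scene',sys.argv[1]+'s.png',(205,185,265,260)),('top',sys.argv[1]+'t.png',(395,220,440,280))):
    snap(c,n)
    for f in({'scene':'s1.png','top':'t1.png'}[c],n):
        x0,y0,x1,y1=r;im=cv2.cvtColor(cv2.imread('pics/raw_'+f),cv2.COLOR_BGR2HSV)[y0:y1,x0:x1]
        m=cv2.inRange(im,(0,150,60),(6,255,255))|cv2.inRange(im,(172,150,60),(180,255,255))
        y,x=np.nonzero(m);print(f,len(x),(x.mean()+x0,y.mean()+y0,x.min()+x0,x.max()+x0,y.min()+y0,y.max()+y0) if len(x) else '')
def tip(a):
    u=np.array([.9954,-.0958])
    return [np.round(proj(c,np.r_[np.array([.532,-.2995])+u*.07*np.sin(a-.55),.045+.07*np.cos(a-.55)]),1) for c in('scene','top')]
for a in(0,.55,.9,1.1):print(a,*tip(a))
E
python3 r.py a
```

```text
[ 0.5365 -0.2984  0.0596] [ 0.5481 -0.4403 -0.8556]
s1.png 87 (np.float64(236.13793103448276), np.float64(211.41379310344828), np.int64(233), np.int64(239), np.int64(202), np.int64(221))
as.png 60 (np.float64(225.63333333333333), np.float64(224.35), np.int64(220), np.int64(231), np.int64(220), np.int64(229))
t1.png 64 (np.float64(419.890625), np.float64(258.390625), np.int64(417), np.int64(424), np.int64(251), np.int64(264))
at.png 0 
0 [237.  209.5] [419.9 259.1]
0.55 [230.6 215.5] [421.2 244.4]
0.9 [226.9 222. ] [421.3 235.4]
1.1 [225.1 226.2] [421.1 231. ]
```

Emit:
step_arm --series '[[[-3,0,0],0],[[-7,0,-1],0],[[-10,0,-5],0],[[-10,3,-10],0],[[-10,8,-12],0]]'

```text
clock: 16.1
tcp_pos: [0.4291, -0.3672, 0.1826]
orientation: [0.0, 0.999, -0.05, 0.002]
wrist_force: [1.4, -0.3, 0.6]
gripper_width: 0.0001
finger_force: 0.0
```

Emit:
step_arm --series '[[[0,5,0],0],[[0,10,0],0],[[0,12,0],0],[[0,12,0],0],[[0,12,0],0]]'

```text
clock: 16.73
tcp_pos: [0.416, -0.4842, 0.1791]
orientation: [-0.001, 0.999, -0.051, -0.0]
wrist_force: [-0.4, 0.7, -0.6]
gripper_width: 0.0001
finger_force: 0.0
```

```bash
python3 r.py b; python3 - <<'E'
from m import *
B=blobs('pics/raw_bt.png','top',(285,225,350,325));print(pose(B))
for a,b in(('t1','bt'),('s1','bs')):
    A=cv2.imread(f'pics/raw_{a}.png');C=cv2.imread(f'pics/raw_{b}.png')
    d=cv2.medianBlur((cv2.absdiff(A,C).max(2)>40).astype(np.uint8)*255,3)
    n,l,st,c=cv2.connectedComponentsWithStats(d);print(a,[tuple(map(int,s)) for s in st[1:] if s[4]>15])
E
```

```text
[ 0.416  -0.4842  0.1791] [-0.4283  0.6571 -0.5859]
s1.png 87 (np.float64(236.13793103448276), np.float64(211.41379310344828), np.int64(233), np.int64(239), np.int64(202), np.int64(221))
bs.png 50 (np.float64(224.88), np.float64(226.18), np.int64(220), np.int64(230), np.int64(223), np.int64(229))
t1.png 64 (np.float64(419.890625), np.float64(258.390625), np.int64(417), np.int64(424), np.int64(251), np.int64(264))
bt.png 83 (np.float64(420.73493975903614), np.float64(230.6144578313253), np.int64(417), np.int64(425), np.int64(222), np.int64(240))
0 [237.  209.5] [419.9 259.1]
0.55 [230.6 215.5] [421.2 244.4]
0.9 [226.9 222. ] [421.3 235.4]
1.1 [225.1 226.2] [421.1 231. ]
(array([ 0.4752, -0.0293,  0.075 ]), np.float64(6.052454624856771), np.float64(0.10555352883263604), [np.int32(27), np.int32(37), np.int32(37), np.int32(26), np.int32(39), np.int32(39)])
t1 [(272, 191, 26, 18, 323), (416, 222, 11, 20, 140), (275, 224, 29, 15, 289), (349, 242, 291, 238, 31610), (301, 249, 25, 11, 193), (415, 251, 9, 15, 97), (420, 271, 8, 7, 42), (307, 283, 23, 11, 186)]
s1 [(138, 0, 98, 158, 5290), (291, 0, 46, 61, 503), (335, 0, 37, 45, 321), (117, 25, 27, 51, 680), (384, 63, 5, 7, 18), (145, 68, 7, 5, 19), (128, 75, 24, 39, 447), (395, 78, 6, 9, 31), (349, 82, 5, 19, 58), (195, 116, 137, 20, 1270), (168, 134, 171, 53, 2011), (232, 201, 9, 21, 135), (312, 217, 23, 14, 236), (219, 222, 11, 8, 63), (305, 239, 27, 15, 297), (319, 261, 26, 16, 278), (312, 286, 27, 18, 338)]
```

```bash
python3 -c "
from station import workorder
print(workorder.hand_in())"
```

```text
the job is handed in; nothing more can be done
None
```

The orange tray sits inside the black outline, within about 5 mm of centre and 1–2° of square. The red isolator handle was then thrown to its on end, the before/after images show nothing else moved, and the job was handed in at about 17 s.

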